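Find and ease the gib lock that pinches the drive slide

ROBOT

A 6-joint arm with a two-finger parallel gripper is mounted at the origin on a cart in front of the work surface, level with it; the furniture and walls round the work are solid. World frame = base frame: x ahead of the robot, y to its left, z up, the work surface at z = 0. Lengths are in m, angles in rad, forces in N, time in s.
With the tool pointing down it reaches from about 0.35 to 0.975 m from the base axis. Payload 17.4 kg.
Tool frame: the origin (TCP) lies at the very end of the fingers, on their centre line; the grasp point (between the pads) lies 19 mm behind it; z points along the fingers, y is the line along which they close (so a half turn about z gives the same grasp; the last joint's range is limited). The gripper opens to 85 mm and grips with 20 to 120 N. Pads are 22 mm wide; open, the fingers measure 114 mm over their backs; the gripper's body (76 mm by 85 mm) begins 54 mm behind the grasp point. The pads swing forward as they close: fully open they stand 13 mm farther back than shut.
Start: joints at [-1.28, 0.116, 1.442, -0, 1.584, -0.038], TCP at [0.218, -0.639, 0.199] pointing down, gripper open.
Joint ranges: [-2.83, 2.83], [-0.83, 2.19], [0.07, 2.5], [-1.14, 4.28], [0.01, 3], [-2.97, 2.97]. Speed limits (rad/s): [1.89, 1.89, 2.22, 3.14, 3.14, 3.14].

INTERFACE

Orientations are given as a 3x3 rotation matrix whose columns are the frame's x, y, z axes.
In Python, from bench import r gives the robot as it stands.
- The arm moves only by the tool servo_tool, never from a script. Its argument "increments" is a list of rows, each a list of 2 entries, a list of its own where there are three numbers: the shift along the tool's x, y, z in shares of 750 mm (1.0 is 750 mm), then the turn about the tool's z in parts of the range, where 1.0 means pi rad. In form: [[[tx, ty, tz], turn], ...]. A call has 1 to 12 rows; each row is the pose to reach, as a shift and turn from the pose commanded when the call began, along the tool's axes at that moment; what a row does not reach only later rows make up. A row lasts 1/8 s, in which the tool goes at most 62.5 mm and 10.7 degrees, less where a joint would pass 70% of its speed; a pose out of reach is approached as far as the arm can. No shift or turn number may pass 1 either way. A call with a gripper value outside its range is refused whole. "hand" is the opening, from -1 (shut) to 1 (fully open), set as the call begins (left out, the last holds). The fingers move at their own pace and stop on an object; the grip force is fixed at half the most. Time passes only in rows, so rows that repeat a pose let the fingers close. It gives the time, the measured TCP pose, the force, the opening and the grip force at its end, in the units of the state.
- r.get_obs(): the state, without advancing time (a new reading comes with each control period).
- r.capture(name): name is "scene" or "side" or "wrist"; returns a dict with "frame" (480x640x3 uint8, blue, green, red), "range_z" (480x640 float32, m along the optical axis (not along the pixel's ray), 0 where there is no reading), "fx", "fy", "cx", "cy" (pixels), "R" (3x3) and "t" (3): a world point X has camera coordinates R X + t. Camera axes: x right, y down, z forward; pixel columns grow to the right and rows downward; lengths in m; the calibration is good to about 2 mm. A picture is of the moment at which its call begins.
- r.finish_job(): hands the job in; it is judged then, once.
The state is a dict: "time": time; "q": joint angles; "qd": joint speeds; "joint_efforts": joint torques, N m; "ee_pos": TCP position; "tcp_rot": TCP orientation; "contact_force": force on the tool from outside, world axes, zero at the start; "ft_torque": the same for the moment, N m; "opening": finger opening in m; "finger_force": force on a finger pad.
Only numpy, scipy, OpenCV 4.12 (cv2) and the standard library are available. Lean on these libraries where they do the work, as an engineer would, in place of code of your own. Each camera call takes 0.05 s, during which the arm holds its last target. There are 200 camera calls.

TASK

The slide that carries the disk drive towards the microscope binds because one of its three red gib locks is pinching it, and you cannot see which. By its black handle run the carriage gently to the right until you feel it go tight, without forcing it through, back it off a centimetre or two so that nothing is loaded, and then ease only the lock at that tight spot by a full quarter turn clockwise. Then run the carriage fully home against the rubber buffer at the right-hand end, let go, and leave the other two locks and the things around as they are.

Things in the scene. Friction and masses are not known exactly. Their poses are not given: they have to be found in the camera images.
- bed: Fixed slide bed on the bench: base plate 330 x 160 mm, 12 mm high, end blocks to 38 mm. Origin: on the carriage's centre line, half way along, at bench height. x = travel towards home (to the robot's right), y = away from the robot, z up. Three locks stand on its near side, 82 mm from the centre line, at x = 15 (left), 65 (middle), 115 mm (right).
- carriage (a joint): Travel of the carriage along the bed's x (m): starts between 0 and 0.025, meets the rubber buffer at 0.160, hard stop 0.166. About 1.2 N of drag; stays where it is left. At the pinching lock it starts to go tight at about 0.043 (left), 0.093 (middle) or 0.143 (right), rising 5 N per mm; 4 N is a clear tight spot, over 15 N is forcing. No resistance at the other two, nor at an eased lock.
- carriage_handle (a point): Middle of the top of the carriage's handle: upright black block with a blue strip on top, 12 mm thick along the travel, 46 mm wide across it, 37 to 83 mm above the bench. Pinch it from above with the fingers closing along the bed's x. The drive ahead of it begins 20 mm from the handle's face, top 47 mm above the bench.
- carriage_nose: The carriage's dark steel front plate, 6 x 88 x 14 mm, with a brass roller at its near corner; only this meets the gib shoes and the buffer (18 mm rubber on the right end block, about 2 N per mm). Origin: middle of its front face, 28 mm above the bench, 102 mm ahead of the handle along the bed's x; the roller's axis is 5 mm behind and 46 mm nearer.
- lock_left_grip (a point): Grip point of the left gib lock, on its vertical turning axis, 62 mm above the bench: a red upright wing 36 long x 10 thick x 24 mm tall (48 to 72 mm above the bench), over a steel hub and a grey housing 30 mm wide, 36 mm high. Locked, the wing stands across the bed: pinch it from above, fingers closing along the bed's x; 40 mm free to the next wing.
- lock_middle_grip (a point): Grip point of the middle gib lock, on its vertical turning axis, 62 mm above the bench: a red upright wing 36 long x 10 thick x 24 mm tall (48 to 72 mm above the bench), over a steel hub and a grey housing 30 mm wide, 36 mm high. Locked, the wing stands across the bed: pinch it from above, fingers closing along the bed's x; 40 mm free to the next wing.
- lock_right_grip (a point): Grip point of the right gib lock, on its vertical turning axis, 62 mm above the bench: a red upright wing 36 long x 10 thick x 24 mm tall (48 to 72 mm above the bench), over a steel hub and a grey housing 30 mm wide, 36 mm high. Locked, the wing stands across the bed: pinch it from above, fingers closing along the bed's x; 40 mm free to the next wing.
- lock_left (a joint): Turn of the left lock: 0 = locked (as found), 1.57 rad = fully eased, a quarter turn clockwise seen from above, at a stop. It turns with about 0.05 N m and stays where it is left.
- lock_middle (a joint): Turn of the middle lock: 0 = locked (as found), 1.57 rad = fully eased, a quarter turn clockwise seen from above, at a stop. It turns with about 0.05 N m and stays where it is left.
- lock_right (a joint): Turn of the right lock: 0 = locked (as found), 1.57 rad = fully eased, a quarter turn clockwise seen from above, at a stop. It turns with about 0.05 N m and stays where it is left.
- drive_open: Bystander: opened 3.5 inch disk drive, 108 x 147 x 26 mm, left of the slide. Origin under its middle.
- petri_dish: Bystander: small clear dish, 61 mm across, 13 mm high, at the right front of the bench. Origin under its middle.
- clear_cup: Bystander: small clear cup, 35 x 35 x 24 mm, behind the slide. Origin under its middle.

How it is judged:
On the way, in this order (a step that is already met when the one before it is completed fails the run):
1. the carriage has been run up to the tight spot: its nose bears on a gib shoe with more than 3 N at one of the three locks, all locks still locked (contact force between carriage_nose and anything else above 3 N and (value of joint carriage between 0.0403 and 0.0493 m or value of joint carriage between 0.0903 and 0.0993 m or value of joint carriage between 0.1403 and 0.1493 m) and value of joint each of lock_left, lock_middle, lock_right below 0.15 rad), for 0.1 s.
2. the carriage is backed off 6 to 45 mm from the tight spot and its nose is unloaded, all locks still locked (contact force between carriage_nose and anything else below 0.5 N and (value of joint carriage between -0.0017 and 0.0373 m or value of joint carriage between 0.0483 and 0.0873 m or value of joint carriage between 0.0983 and 0.1373 m) and value of joint each of lock_left, lock_middle, lock_right below 0.15 rad), for 0.2 s.
3. with the carriage still backed off, the lock just ahead of it, and only that one, is eased (more than 1.3 rad) (contact force between carriage_nose and anything else below 0.5 N and ((value of joint carriage between -0.0017 and 0.0373 m and value of joint lock_left above 1.3 rad and value of joint each of lock_middle, lock_right below 0.15 rad) or (value of joint carriage between 0.0483 and 0.0873 m and value of joint lock_middle above 1.3 rad and value of joint each of lock_left, lock_right below 0.15 rad) or (value of joint carriage between 0.0983 and 0.1373 m and value of joint lock_right above 1.3 rad and value of joint each of lock_left, lock_middle below 0.15 rad))), for 0.2 s.
At the end, for the whole second after the job is handed in: The carriage is home against its buffer (travel over 0.155 m) and at rest, exactly one lock, the one at the tight spot, is eased (more than 1.3 rad) and the other two are still locked (less than 0.15 rad) (value of joint carriage above 0.155 m and not (velocity of joint carriage above 0.005 m/s) and not (velocity of joint carriage below -0.005 m/s) and ((value of joint lock_left above 1.3 rad and value of joint each of lock_middle, lock_right below 0.15 rad) or (value of joint lock_middle above 1.3 rad and value of joint each of lock_left, lock_right below 0.15 rad) or (value of joint lock_right above 1.3 rad and value of joint each of lock_left, lock_middle below 0.15 rad))); the robot touches nothing.
It fails at once if the carriage is forced: its nose bears on a gib shoe or the buffer with more than 22 N (about 15 N of push along the travel at a shoe) (contact force between carriage_nose and anything else above 22 N).
It fails at once if a lock that the carriage has not come up to is turned ((value of joint lock_left above 0.3 rad and value of joint carriage below -0.0037 m) or (value of joint lock_middle above 0.3 rad and value of joint carriage below 0.0463 m) or (value of joint lock_right above 0.3 rad and value of joint carriage below 0.0963 m)).
It fails at once if more than one lock is turned (value of joint each of lock_left, lock_middle above 0.3 rad or value of joint each of lock_middle, lock_right above 0.3 rad or value of joint each of lock_left, lock_right above 0.3 rad).
It fails at once if something standing around is shifted by more than 20 mm (distance of any of drive_open, petri_dish, clear_cup from where it was at the start of the episode above 0.02 m).
It also fails if it takes over 72 s, if anything falls off the work surface, if the arm or the gripper's body presses on something with over 40 N, if the wrist force passes 120 N, or if a joint passes its speed limit or range.

## Working session

There is one attempt and no reset: what is moved stays moved. The work goes in short steps, Python scripts to look and compute and a tool call to move; the robot and the scene stay as the last step left them, time stands still between calls to the robot, and variables do not carry over. Pictures are saved under pics/ and viewed, at most 10 in all, crops included, and the job is handed in when it is done.

Besides the shell and the picture viewer there is one more tool, called after "Request:" in YAML: its name, and indented under it one key for each argument. servo_tool: Moves the arm, as the interface text tells. Its arguments: {"type":"object","properties":{"increments":{"type":"array"},"hand":{"type":"number"}},"required":["increments"]}

```bash
mkdir -p pics
python3 - <<'E'
from bench import r
import cv2,numpy as np
o=r.get_obs();print(o['time'],o['ee_pos'],o['tcp_rot'],o['opening'],o['contact_force'])
for n in ("scene","side"):
    c=r.capture(n);cv2.imwrite(f"pics/{n}0.png",c['frame']);np.savez(f"{n}0.npz",**c)
    print(n,c['fx'],c['cx'],c['cy'],np.round(-c['R'].T@c['t'],3))
E
```

```text
0.0 [ 0.21790421 -0.63860022  0.1981275 ] [[ 9.46418149e-01  3.22943620e-01 -3.25641547e-04]
 [ 3.22943776e-01 -9.46417414e-01  1.18125360e-03]
 [ 7.32854839e-05 -1.22312376e-03 -9.99999249e-01]] 0.08536171636669028 [-0.03444544 -0.0090727  -0.28063137]
scene 615.1177630476167 314.2435122808511 229.90317934284502 [ 0.078 -0.992  1.352]
side 495.86380257797776 322.9825013255838 250.13793977244748 [0.549 1.466 0.584]
```

View pics/scene0.png

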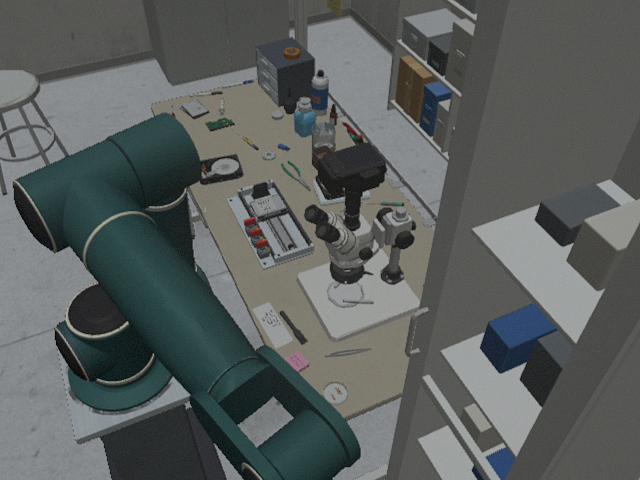

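View pics/side0.png

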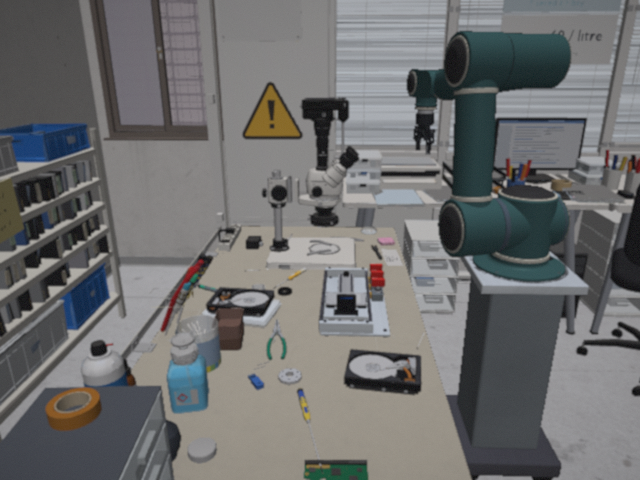

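The scene view shows the bed at about (270,222), with the red locks near (250,225), (256,240) and (262,252) and the black handle near (261,189). The side view shows the same bed at about (350,300).

```bash
cat > h.py <<'E'
import numpy as np,cv2
def cloud(c):
    v,u=np.mgrid[0:480,0:640];z=c['range_z'].astype(float)
    P=np.stack([(u-c['cx'])/c['fx']*z,(v-c['cy'])/c['fy']*z,z],-1)
    return (P-c['t'])@c['R']
def ray(c,u,v,h):
    d=c['R'].T@np.array([(u-c['cx'])/c['fx'],(v-c['cy'])/c['fy'],1]);o=-c['R'].T@c['t']
    return o+d*(h-o[2])/d[2]
def blobs(m,amin=8):
    n,l,s,ce=cv2.connectedComponentsWithStats(m.astype(np.uint8)*255)
    return [(l==i,s[i],ce[i]) for i in range(1,n) if s[i,4]>=amin]
E
python3 - <<'E'
from h import *
for n,roi in (("scene",(180,160,330,275)),("side",(300,250,400,345))):
    c=dict(np.load(n+"0.npz"));f=c['frame'];P=cloud(c)
    hsv=cv2.cvtColor(f,cv2.COLOR_BGR2HSV);H,S,V=[hsv[...,i] for i in range(3)]
    R=np.zeros((480,640),bool);x0,y0,x1,y1=roi;R[y0:y1,x0:x1]=1
    for nm,m in (("red",((H<8)|(H>172))&(S>130)&(V>60)),("blue",(H>95)&(H<130)&(S>90)&(V>40)),("pale",(S<40)&(V>150))):
        for b,s,ce in blobs(m&R,6 if nm!="pale" else 200):
            q=P[b];print(n,nm,s,ce.round(1),"med",np.median(q,0).round(3),"lo",np.percentile(q,5,0).round(3),"hi",np.percentile(q,95,0).round(3))
    k=f[y0:y1,x0:x1];cv2.imwrite(f"pics/{n}crop.png",cv2.resize(k,None,fx=5,fy=5,interpolation=cv2.INTER_CUBIC))
    # base plate top at z .012 rectangle
    m=(abs(P[...,2]-.012)<.004)&(abs(P[...,0]-.5)<.2)&(abs(P[...,1]-.1)<.25)&R
    print("plate",cv2.minAreaRect(P[m][:,:2].astype(np.float32)),m.sum())
E
```

```text
scene red [244 218  11   8  61] [249.3 221.3] med [0.455 0.287 0.067] lo [0.442 0.282 0.052] hi [0.469 0.294 0.075]
scene red [250 229  11   8  65] [255. 232.] med [0.454 0.237 0.066] lo [0.442 0.233 0.051] hi [0.469 0.243 0.077]
scene red [256 240  11   8  65] [261.  243.3] med [0.454 0.188 0.066] lo [0.441 0.184 0.053] hi [0.468 0.193 0.076]
scene pale [227 197  22  34 271] [238.4 210.1] med [0.458 0.401 0.013] lo [0.441 0.34  0.006] hi [0.474 0.457 0.019]
scene pale [259 215  49  41 461] [283.  235.5] med [0.537 0.237 0.014] lo [0.494 0.144 0.008] hi [0.589 0.31  0.041]
plate ((0.5242053866386414, 0.22338566184043884), (0.25221753120422363, 0.34529179334640503), 88.79747009277344) 809
side red [370 264  14  23 263] [376.6 274.7] med [0.458 0.245 0.066] lo [0.443 0.192 0.055] hi [0.472 0.297 0.073]
side blue [340 297  13   3  32] [346.6 297.8] med [0.538 0.42  0.078] lo [0.527 0.417 0.074] hi [0.551 0.422 0.081]
side pale [ 300  250  100   95 5136] [349.9 296.5] med [0.527 0.259 0.002] lo [ 0.393 -0.051 -0.   ] hi [0.658 0.489 0.027]
side pale [326 277  13  27 295] [331.7 289.6] med [0.576 0.235 0.015] lo [0.562 0.161 0.012] hi [0.591 0.377 0.047]
side pale [353 277  13  27 288] [359.5 289.1] med [0.502 0.226 0.015] lo [0.488 0.154 0.012] hi [0.516 0.375 0.047]
plate ((0.5552314519882202, 0.12306419759988785), (0.44260990619659424, 0.2475249320268631), 87.67975616455078) 653
```

View pics/scenecrop.png

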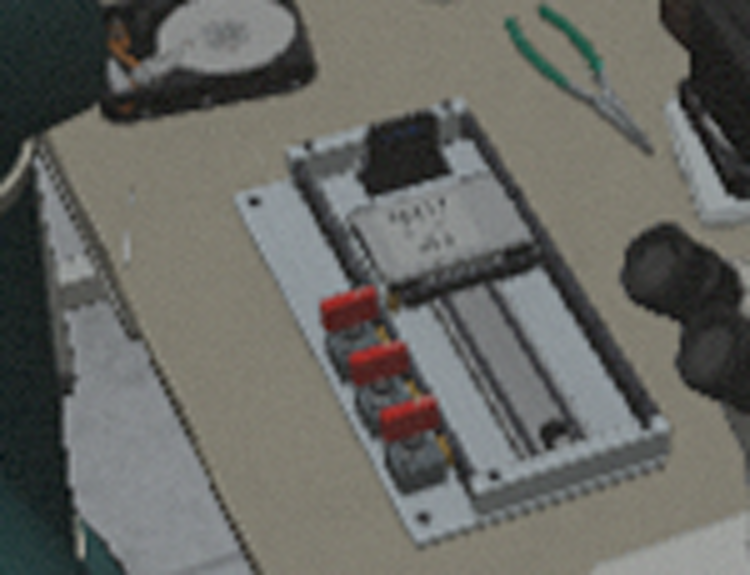

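View pics/sidecrop.png

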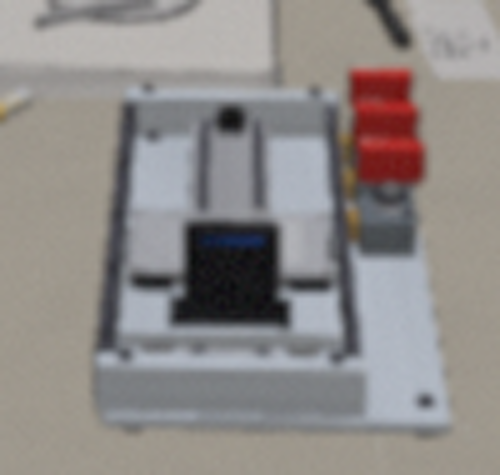

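The crops show the handle with its blue strip at scene (262,186), three red wings standing across the bed, and the drive ahead of the handle. The bed is aligned with the world axes: bed x ≈ −world y. Next I'll refine the points and check obstacles along the path.

Run:
```python
from h import *
s=dict(np.load("side0.npz"));c=dict(np.load("scene0.npz"))
print("strip side",ray(s,346.6,297.8,.083).round(4),"strip scene",ray(c,180+402/5,160+131/5,.083).round(4))
for u,v in ((349,291),(376,306),(402,402)):pass
# wing tops edge in scene crop (far/near top-edge ends) z=.072
for a,b in (((322,306),(374,286)),((350,363),(404,341)),((382,417),(436,396))):
    print("wing",[ray(c,180+x/5,160+y/5,.072).round(3)[:2] for x,y in (a,b)])
# plate corners on z=.012
print("plate",[ray(c,180+x/5,160+y/5,.012).round(3)[:2] for x,y in ((238,195),(420,540))])
M=np.zeros((12,14))
for k in (s,c):
    P=cloud(k)[k['range_z']>0]
    for i in range(12):
        for j in range(14):
            m=(P[:,0]//.075==i+2)&(P[:,1]//.1==j-8)&(P[:,2]<.6)
            if m.sum()>2:M[i,j]=max(M[i,j],np.percentile(P[m,2],99))
print("rows x=.15+.075i; cols y=-.8+.1j");print((M*100).astype(int))
```

```text
strip side [0.5381 0.4294 0.083 ] strip scene [0.5371 0.403  0.083 ]
wing [array([0.44 , 0.287]), array([0.474, 0.29 ])]
wing [array([0.439, 0.235]), array([0.474, 0.239])]
wing [array([0.44 , 0.186]), array([0.474, 0.189])]
plate [array([0.443, 0.467]), array([0.442, 0.14 ])]
rows x=.15+.075i; cols y=-.8+.1j
[[ 0 57 57 59 59 59 59 59 59 23  0  0  0  0]
 [33 57 57 56  0  0  0 59 59 20  0  0  0  0]
 [ 0 54  0  0  0  0  1  0  0  0  0  1  0  0]
 [ 0  0  0  0  1  1  1  1  0  7  7  3  1  3]
 [ 0  0  0  0  1  1  3 34 34  7  7  5  7  3]
 [59 19 19 59 59  1 47 49 48  4  3  5  8  3]
 [59 58 58 59 59  0 49 49 49  3  3  3  3  1]
 [58 59 59 59 59  0 24 27 24  1  1  5  4  1]
 [43 59 59 59 59  0 24 28 24  0  2  4  6  9]
 [29  0 31 59 59  0  3  2  0  0  2 17 18  9]
 [14  0  0 59 59  4  4  3  1  1  1  9 15  9]
 [ 0  0  0 59 59 59  4  2  2  3  3  2  3  3]]
```

The rows are not in the units I measure in: shifts go in shares of 750 mm and turns go in shares of pi rad. I convert before sending: -417 mm / 750 = -0.556, 292 mm / 750 = 0.3893, 18.8 degrees / 180 = 0.1044.

Request:
servo_tool:
  increments:
    - [[0.036,-0.0507,-0.0067],0.0111]
    - [[0.0707,-0.1013,-0.0133],0.0222]
    - [[0.1067,-0.152,-0.02],0.0333]
    - [[0.1413,-0.2027,-0.0267],0.0444]
    - [[0.1773,-0.2533,-0.0333],0.0556]
    - [[0.212,-0.304,-0.04],0.0667]
    - [[0.248,-0.3533,-0.0467],0.0778]
    - [[0.2827,-0.404,-0.0533],0.0889]
    - [[0.3187,-0.4547,-0.06],0.1]
    - [[0.3533,-0.5053,-0.0667],0.1044]
    - [[0.3893,-0.556,-0.0667],0.1044]
    - [[0.3893,-0.556,-0.0667],0.1044]
  hand: 1

```text
time: 1.6
ee_pos: [0.3601, -0.1477, 0.249]
tcp_rot: [[1.0, 0.005, 0.001], [0.005, -1.0, 0.0], [0.001, -0.0, -1.0]]
contact_force: [0.9, 0.3, 0.1]
opening: 0.0856
finger_force: 0.0
```

In the tool's units: -558 mm / 750 = -0.744, -350 mm / 750 = -0.4667.

Request:
servo_tool:
  increments:
    - [[0.0053,-0.0667,0],0]
    - [[0.0107,-0.1333,0],0]
    - [[0.0133,-0.2,0],0]
    - [[0.0133,-0.2667,0],0]
    - [[0.0133,-0.3333,0],0]
    - [[0.0133,-0.4,0],0]
    - [[0.02,-0.4667,0],0]
    - [[0.06,-0.5267,0],0]
    - [[0.1067,-0.5867,0],0]
    - [[0.1533,-0.6467,0],0]
    - [[0.1933,-0.7,0],0]
    - [[0.2133,-0.744,0],0]

```text
time: 3.1
ee_pos: [0.5212, 0.4086, 0.2475]
tcp_rot: [[1.0, -0.0, -0.001], [-0.0, -1.0, -0.001], [-0.001, 0.001, -1.0]]
contact_force: [0.5, -0.7, 0.3]
opening: 0.0855
finger_force: 0.0
```

Request:
servo_tool:
  increments:
    - [[0,0,0],0]
    - [[0,0,0],0]

```text
time: 3.35
ee_pos: [0.5197, 0.4073, 0.2484]
tcp_rot: [[1.0, 0.0, -0.001], [0.0, -1.0, -0.001], [-0.001, 0.001, -1.0]]
contact_force: [0.5, 0.5, -0.3]
opening: 0.0853
finger_force: 0.0
```

Run:
```python
from bench import r
from h import *
c=r.capture("wrist");np.savez("w1.npz",**c);cv2.imwrite("pics/w1.png",c['frame'])
print(r.get_obs()['ee_pos'],-c['R'].T@c['t'],c['R'].round(2).tolist())
```

```text
[0.51953982 0.40713032 0.24885432] [0.5965814  0.40772431 0.4228784 ] [[-0.0, -1.0, 0.0], [-0.95, 0.0, 0.3], [-0.3, -0.0, -0.95]]
```

View pics/w1.png

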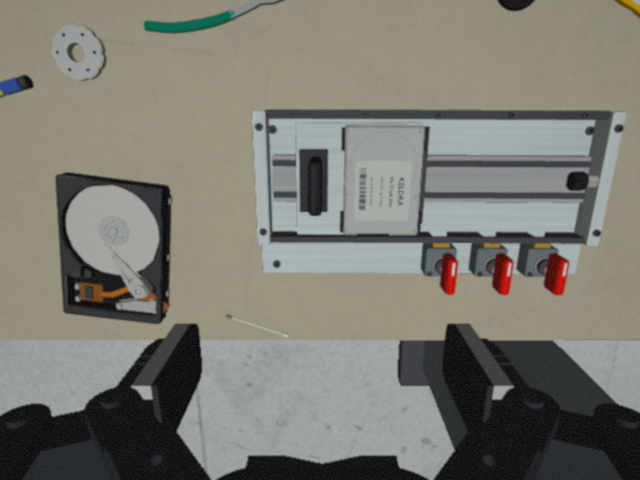

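The wrist view is clear: handle at about (315,183), wings at about (449,274), (502,274) and (556,273), and the buffer at (577,181). I'll measure these with depth and plane rays.

```bash
cat >> h.py <<'E'
def measure(c):
    P=cloud(c);f=c['frame'];hsv=cv2.cvtColor(f,cv2.COLOR_BGR2HSV);H,S,V=[hsv[...,i] for i in range(3)]
    x,y,z=P[...,0],P[...,1],P[...,2]
    out=[]
    for nm,m,h in (("handle",(z>.072)&(z<.095)&(x>.48)&(x<.6)&(y>.2)&(y<.5)&(V<110),.083),("strip",(H>90)&(H<135)&(S>60)&(z>.07)&(z<.1)&(x>.48)&(x<.6),.083),("wing",((H<8)|(H>172))&(S>130)&(z>.066)&(z<.08)&(x<.5)&(x>.4),.072)):
        for b,s,ce in blobs(m,15):
            q=P[b];print(nm,s,"ray",ray(c,*ce,h).round(4),"mean",q.mean(0).round(4),"lo",q.min(0).round(3),"hi",q.max(0).round(3),
              "rect",[round(float(k),1) for k in cv2.minAreaRect((q[:,:2]*1000).astype(np.float32))[1]],round(cv2.minAreaRect((q[:,:2]*1000).astype(np.float32))[2],1))
E
python3 - <<'E'
from h import *
measure(dict(np.load("w1.npz")))
c=dict(np.load("w1.npz"))
print([ray(c,u,v,.038).round(3)[:2] for u,v in ((255,112),(624,113),(259,243),(597,245))], "drive back edge",ray(c,344,180,.047).round(4))
E
```

```text
handle [307 160  15  56 798] ray [0.539  0.4136 0.083 ] mean [0.5386 0.4136 0.0814] lo [0.515 0.408 0.073] hi [0.56  0.42  0.084] rect [11.8, 45.6] 89.9
strip [307 171   3  23  41] ray [0.5443 0.4187 0.083 ] mean [0.5438 0.4188 0.0801] lo [0.534 0.418 0.077] hi [0.552 0.42  0.082] rect [1.8, 18.1] 89.3
wing [443 257  15  38 352] ray [0.4561 0.2922 0.072 ] mean [0.4553 0.2915 0.0701] lo [0.438 0.285 0.066] hi [0.473 0.296 0.073] rect [11.0, 35.1] 87.2
wing [497 258  16  37 360] ray [0.4558 0.2429 0.072 ] mean [0.4549 0.242  0.07  ] lo [0.438 0.235 0.066] hi [0.473 0.246 0.073] rect [34.7, 10.5] 1.4
wing [551 258  17  37 375] ray [0.4553 0.1937 0.072 ] mean [0.4544 0.1924 0.0699] lo [0.438 0.186 0.066] hi [0.472 0.196 0.073] rect [10.2, 34.5] 89.6
[array([0.598, 0.466]), array([0.597, 0.142]), array([0.478, 0.468]), array([0.475, 0.142])] drive back edge [0.5394 0.3874 0.047 ]
```

In the tool's units: 193 mm / 750 = 0.2573, -6.6 mm / 750 = -0.0088.

Request:
servo_tool:
  increments:
    - [[0.0253,-0.0088,0.0267],0]
    - [[0.0253,-0.0088,0.08],0]
    - [[0.0253,-0.0088,0.1333],0]
    - [[0.0253,-0.0088,0.1733],0]
    - [[0.0253,-0.0088,0.2067],0]
    - [[0.0253,-0.0088,0.2333],0]
    - [[0.0253,-0.0088,0.2493],0]
    - [[0.0253,-0.0088,0.2573],0]
    - [[0.0253,-0.0088,0.2573],0]
  hand: 0.2

```text
time: 4.53
ee_pos: [0.5384, 0.4148, 0.0561]
tcp_rot: [[1.0, 0.001, 0.0], [0.001, -1.0, 0.0], [0.0, -0.0, -1.0]]
contact_force: [-0.7, 0.3, 0.3]
opening: 0.0511
finger_force: 0.0
```

Request:
servo_tool:
  increments:
    - [[0,0,0],0]
    - [[0,0,0],0]
    - [[0,0,0],0]
    - [[0,0,0],0]
    - [[0,0,0],0]
  hand: -1

```text
time: 5.15
ee_pos: [0.5383, 0.4148, 0.0559]
tcp_rot: [[1.0, 0.001, -0.0], [0.001, -1.0, 0.0], [-0.0, -0.0, -1.0]]
contact_force: [0.0, 0.2, 0.1]
opening: 0.0003
finger_force: 0.0
```

The fingers shut on nothing, so I'll look.

Run:
```python
from bench import r
from h import *
c=r.capture("wrist");np.savez("w2.npz",**c);s=r.capture("side");np.savez("s2.npz",**s)
print(r.get_obs()['ee_pos'],r.get_obs()['opening'])
k=cv2.resize(s['frame'][230:350,290:430],None,fx=4,fy=4)
cv2.imwrite("pics/w2.png",np.hstack([cv2.resize(c['frame'],(480,360)),cv2.resize(k,(320,360))]))
```

```text
[0.53829309 0.41482131 0.05592213] 0.00020998781263897054
```

View pics/w2.png

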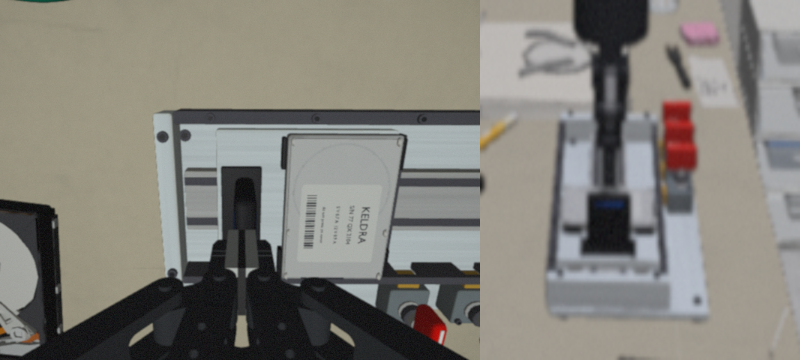

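The fingers appear shut in front of the handle, on the robot's side in the wrist view. I'll check by projecting the TCP into both views.

Run:
```python
from h import *
ee=np.array([.5383,.4148,.0559])
for n in ("w2","s2","w1"):
    c=dict(np.load(n+".npz"))
    for X in (ee,ee+[0,0,.019],np.array([.5386,.4137,.083])):
        p=c['R']@X+c['t'];print(n,(p[:2]/p[2]*[c['fx'],c['fy']]+[c['cx'],c['cy']]).round(1),p[2].round(3))
c=dict(np.load("w2.npz"));P=cloud(c)
for v in range(225,420,15):
    print(v,P[v,315:331:5].round(3).tolist())
```

```text
w2 [322.5 291.2] 0.19
w2 [322.6 310. ] 0.172
w2 [325.4 318.6] 0.164
s2 [346.3 305.5] 1.168
s2 [346.5 298.2] 1.162
s2 [346.4 294.9] 1.16
w1 [313.3 182.8] 0.367
w1 [312.9 186.4] 0.349
w1 [314.  187.7] 0.341
225 [[0.565, 0.418, 0.039], [0.565, 0.416, 0.038], [0.565, 0.414, 0.039], [0.565, 0.411, 0.038]]
240 [[0.559, 0.418, 0.043], [0.56, 0.416, 0.048], [0.56, 0.414, 0.047], [0.56, 0.411, 0.047]]
255 [[0.559, 0.418, 0.065], [0.56, 0.416, 0.068], [0.56, 0.414, 0.068], [0.56, 0.412, 0.067]]
270 [[0.558, 0.418, 0.081], [0.558, 0.416, 0.081], [0.559, 0.414, 0.082], [0.558, 0.412, 0.081]]
285 [[0.553, 0.418, 0.082], [0.553, 0.416, 0.083], [0.553, 0.414, 0.082], [0.553, 0.412, 0.083]]
300 [[0.547, 0.418, 0.083], [0.546, 0.416, 0.082], [0.546, 0.414, 0.083], [0.546, 0.412, 0.083]]
315 [[0.615, 0.415, 0.23], [0.548, 0.416, 0.098], [0.548, 0.414, 0.099], [0.549, 0.412, 0.1]]
330 [[0.548, 0.417, 0.109], [0.548, 0.416, 0.11], [0.549, 0.414, 0.11], [0.549, 0.413, 0.11]]
345 [[0.548, 0.417, 0.118], [0.549, 0.416, 0.12], [0.548, 0.414, 0.118], [0.548, 0.413, 0.119]]
360 [[0.547, 0.417, 0.125], [0.548, 0.416, 0.126], [0.546, 0.414, 0.124], [0.548, 0.413, 0.126]]
375 [[0.544, 0.417, 0.128], [0.543, 0.416, 0.126], [0.542, 0.414, 0.125], [0.549, 0.413, 0.135]]
390 [[0.543, 0.417, 0.133], [0.537, 0.416, 0.125], [0.536, 0.414, 0.124], [0.545, 0.413, 0.136]]
405 [[0.539, 0.417, 0.134], [0.532, 0.416, 0.125], [0.531, 0.414, 0.125], [0.539, 0.413, 0.134]]
```

Run:
```python
from h import *
for n,ee,lim in (("w1",[.5195,.4071,.2489],(.47,.56)),("w2",[.5383,.4148,.0559],(.5,.56))):
    c=dict(np.load(n+".npz"));P=cloud(c);m=(c['range_z']>.05)&(P[...,2]>ee[2]-.03 if n=="w1" else P[...,2]>.0855)
    q=P[m]-ee
    for a in np.arange(0.,.11,.01):
        k=q[(q[:,2]>=a)&(q[:,2]<a+.01)]
        if len(k):print(n,"z",round(a,2),len(k),"x",k[:,0].min().round(3),k[:,0].max().round(3),"y",k[:,1].min().round(3),k[:,1].max().round(3))
c=dict(np.load("w2.npz"));P=cloud(c)
for v in range(300,332,3):print(v,P[v,300:350:8,2].round(3))
```

```text
w1 z 0.04 658 x -0.012 0.011 y -0.049 0.05
w1 z 0.05 2258 x -0.012 0.011 y -0.056 0.057
w1 z 0.06 2877 x -0.013 0.011 y -0.056 0.057
w1 z 0.07 3129 x -0.012 0.011 y -0.056 0.057
w1 z 0.08 3130 x -0.002 0.014 y -0.069 0.073
w1 z 0.09 13357 x -0.007 0.014 y -0.073 0.075
w1 z 0.1 10375 x -0.001 0.018 y -0.068 0.07
w2 z 0.03 259 x 0.005 0.011 y -0.012 0.012
w2 z 0.04 1041 x 0.005 0.011 y -0.013 0.014
w2 z 0.05 1301 x 0.005 0.011 y -0.013 0.014
w2 z 0.06 1715 x -0.013 0.011 y -0.013 0.014
w2 z 0.07 3011 x -0.014 0.013 y -0.032 0.033
w2 z 0.08 11318 x -0.013 0.013 y -0.039 0.04
w2 z 0.09 8717 x -0.011 0.017 y -0.048 0.048
w2 z 0.1 14237 x -0.002 0.017 y -0.055 0.057
300 [0.038 0.037 0.082 0.083 0.083 0.079 0.035]
303 [0.039 0.038 0.081 0.081 0.082 0.078 0.035]
306 [0.039 0.091 0.092 0.091 0.092 0.08  0.034]
309 [0.038 0.095 0.094 0.094 0.095 0.08  0.034]
312 [0.038 0.097 0.097 0.097 0.097 0.097 0.034]
315 [0.039 0.099 0.099 0.099 0.099 0.1   0.034]
318 [0.039 0.101 0.101 0.101 0.1   0.102 0.034]
321 [0.096 0.103 0.103 0.104 0.103 0.102 0.096]
324 [0.098 0.105 0.105 0.105 0.107 0.104 0.098]
327 [0.1   0.107 0.107 0.107 0.107 0.108 0.1  ]
330 [0.102 0.109 0.11  0.109 0.11  0.109 0.101]
```

The fingertips seen by the wrist camera end about 33 mm above the reported TCP, so they closed just above the handle. I'll open, go 30 mm lower, and grip.

In the tool's units: 30 mm / 750 = 0.04, 24 mm / 750 = 0.032.

Request:
servo_tool:
  increments:
    - [[0,0.0013,0],0]
    - [[0,0.0013,0],0]
    - [[0,0.0013,0],0]
    - [[0,0.0013,0.0107],0]
    - [[0,0.0013,0.0213],0]
    - [[0,0.0013,0.032],0]
    - [[0,0.0013,0.04],0]
    - [[0,0.0013,0.04],0]
  hand: 0.2

```text
time: 6.25
ee_pos: [0.538, 0.4137, 0.0252]
tcp_rot: [[1.0, 0.001, -0.001], [0.001, -1.0, -0.001], [-0.001, 0.001, -1.0]]
contact_force: [0.5, -0.4, -0.0]
opening: 0.051
finger_force: 0.0
```

Request:
servo_tool:
  increments:
    - [[0,0,0],0]
    - [[0,0,0],0]
    - [[0,0,0],0]
    - [[0,0,0],0]
    - [[0,0,0],0]
  hand: -1

```text
time: 6.88
ee_pos: [0.5384, 0.414, 0.0264]
tcp_rot: [[1.0, 0.001, 0.001], [0.001, -1.0, 0.0], [0.001, -0.0, -1.0]]
contact_force: [-1.2, -1.2, 5.8]
opening: 0.0108
finger_force: 59.7
```

Gripped (opening 10.8 mm, 60 N). Before pushing, I'll fix the absolute travel from the buffer face in the earlier wrist picture.

Run:
```python
from h import *
c=dict(np.load("w1.npz"));P=cloud(c)
for u in range(556,628,3):print(u,P[181,u,1:].round(4),c['frame'][181,u])
print("nose/drive end");
for u in range(414,440,2):print(u,P[200,u,1:].round(4),c['frame'][200,u],P[228,u,1:].round(4))
cv2.imwrite("pics/w1c.png",cv2.resize(c['frame'][215:305,400:600],None,fx=4,fy=4,interpolation=cv2.INTER_CUBIC))
```

```text
556 [0.1831 0.0223] [137 139 135]
559 [0.1812 0.024 ] [141 141 139]
562 [0.178  0.0234] [141 143 138]
565 [0.176  0.0249] [134 138 135]
568 [0.174  0.0263] [4 8 4]
571 [0.1742 0.0314] [14 21 23]
574 [0.1742 0.0362] [10 10 13]
577 [0.1733 0.0393] [17 24 24]
580 [0.1695 0.0374] [30 31 31]
583 [0.1671 0.0381] [29 28 30]
586 [0.1638 0.0373] [27 29 30]
589 [0.1596 0.035 ] [114 116 117]
592 [0.1576 0.0361] [137 137 134]
595 [0.1545 0.0357] [135 138 136]
598 [0.1518 0.0358] [123 125 122]
601 [0.1501 0.0375] [173 174 165]
604 [0.1477 0.038 ] [171 168 161]
607 [0.1453 0.0384] [172 171 161]
610 [0.1424 0.0383] [171 171 161]
613 [ 0.1125 -0.0006] [124 142 147]
616 [ 0.1088 -0.0016] [122 141 146]
619 [ 0.106  -0.0012] [126 142 147]
622 [1.039e-01 1.000e-04] [124 144 147]
625 [ 0.0998 -0.0014] [125 144 149]
nose/drive end
414 [0.3229 0.0448] [155 157 153] [0.3208 0.0432]
416 [0.3206 0.0427] [143 148 145] [0.3185 0.0418]
418 [0.3188 0.0431] [141 139 136] [0.3162 0.0399]
420 [0.3149 0.0344] [76 72 71] [0.3075 0.012 ]
422 [0.3129 0.0339] [69 65 64] [0.3054 0.0119]
424 [0.3085 0.024 ] [124 125 124] [0.3032 0.0109]
426 [0.3067 0.0243] [143 144 141] [0.3013 0.0116]
428 [0.3047 0.0242] [141 144 141] [0.2994 0.012 ]
430 [0.3026 0.0235] [141 142 141] [0.297  0.0108]
432 [0.3005 0.0229] [141 145 141] [0.2952 0.0116]
434 [0.2988 0.0238] [140 144 139] [0.293  0.0109]
436 [0.2968 0.0234] [138 144 142] [0.2912 0.0118]
438 [0.2949 0.0234] [143 144 142] [0.2891 0.0115]
```

View pics/w1c.png

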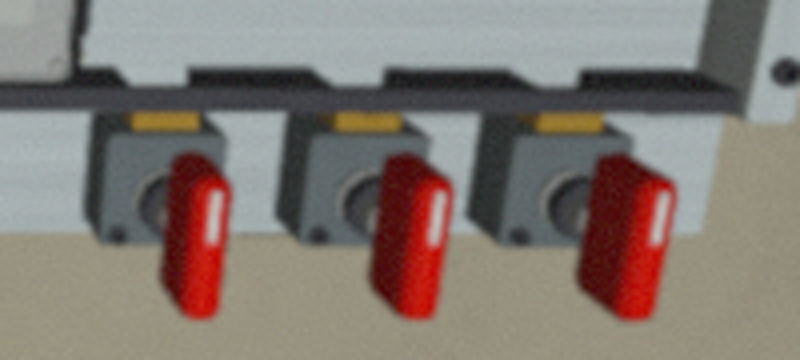

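The wrist crop shows the three housings with brass shoes. The buffer face is at y≈0.174, so the carriage stands at about 0.022 and travel ≈ 0.436 − ee_y. Move 15 mm first, then go slowly.

In the tool's units: 15 mm / 750 = 0.02, 14 mm / 750 = 0.0187.

Request:
servo_tool:
  increments:
    - [[0,0.0027,0],0]
    - [[0,0.0053,0],0]
    - [[0,0.008,0],0]
    - [[0,0.0107,0],0]
    - [[0,0.0133,0],0]
    - [[0,0.016,0],0]
    - [[0,0.0187,0],0]
    - [[0,0.02,0],0]
    - [[0,0.02,0],0]

```text
time: 8.0
ee_pos: [0.5384, 0.399, 0.0265]
tcp_rot: [[1.0, 0.001, 0.0], [0.001, -1.0, 0.001], [0.0, -0.001, -1.0]]
contact_force: [-2.7, 0.6, 5.4]
opening: 0.0107
finger_force: 59.7
```

In the tool's units: 1.5 mm / 750 = 0.002, 0.7 mm / 750 = 0.0009.

Request:
servo_tool:
  increments:
    - [[0,0.0009,0],0]
    - [[0,0.002,0],0]
    - [[0,0.002,0],0]

```text
time: 8.38
ee_pos: [0.5384, 0.3976, 0.0265]
tcp_rot: [[1.0, 0.001, 0.0], [0.001, -1.0, 0.001], [0.0, -0.001, -1.0]]
contact_force: [-1.6, 0.5, 6.0]
opening: 0.011
finger_force: 59.7
```

In the tool's units: 1 mm / 750 = 0.0013, 0.5 mm / 750 = 0.0007.

Request:
servo_tool:
  increments:
    - [[0,0.0007,0],0]
    - [[0,0.0013,0],0]

```text
time: 8.62
ee_pos: [0.5384, 0.3967, 0.0264]
tcp_rot: [[1.0, 0.001, 0.0], [0.001, -1.0, 0.001], [0.0, -0.001, -1.0]]
contact_force: [-1.2, 0.9, 5.3]
opening: 0.0109
finger_force: 59.6
```

In the tool's units: 1 mm / 750 = 0.0013, 0.5 mm / 750 = 0.0007.

Request:
servo_tool:
  increments:
    - [[0,0.0007,0],0]
    - [[0,0.0013,0],0]

```text
time: 8.88
ee_pos: [0.5384, 0.3957, 0.0264]
tcp_rot: [[1.0, 0.001, 0.0], [0.001, -1.0, 0.001], [0.0, -0.001, -1.0]]
contact_force: [-1.6, 1.8, 5.6]
opening: 0.0108
finger_force: 59.6
```

In the tool's units: 1 mm / 750 = 0.0013, 0.5 mm / 750 = 0.0007.

Request:
servo_tool:
  increments:
    - [[0,0.0007,0],0]
    - [[0,0.0013,0],0]

```text
time: 9.12
ee_pos: [0.5384, 0.3946, 0.0264]
tcp_rot: [[1.0, 0.001, 0.0], [0.001, -1.0, 0.001], [0.0, -0.001, -1.0]]
contact_force: [-2.0, 1.6, 6.2]
opening: 0.0108
finger_force: 59.7
```

In the tool's units: 1 mm / 750 = 0.0013, 0.5 mm / 750 = 0.0007.

Request:
servo_tool:
  increments:
    - [[0,0.0007,0],0]
    - [[0,0.0013,0],0]

```text
time: 9.38
ee_pos: [0.5384, 0.3937, 0.0264]
tcp_rot: [[1.0, 0.001, 0.0], [0.001, -1.0, 0.001], [0.0, -0.001, -1.0]]
contact_force: [-1.8, 1.7, 6.2]
opening: 0.0106
finger_force: 59.7
```

Request:
servo_tool:
  increments:
    - [[0,0.0007,0],0]
    - [[0,0.0013,0],0]

```text
time: 9.62
ee_pos: [0.5384, 0.3927, 0.0264]
tcp_rot: [[1.0, 0.001, 0.0], [0.001, -1.0, 0.001], [0.0, -0.001, -1.0]]
contact_force: [-1.8, 1.3, 5.4]
opening: 0.0108
finger_force: 59.7
```

In the tool's units: 1 mm / 750 = 0.0013, 0.5 mm / 750 = 0.0007.

Request:
servo_tool:
  increments:
    - [[0,0.0007,0],0]
    - [[0,0.0013,0],0]

```text
time: 9.88
ee_pos: [0.5384, 0.3917, 0.0265]
tcp_rot: [[1.0, 0.001, 0.0], [0.001, -1.0, 0.001], [0.0, -0.001, -1.0]]
contact_force: [-2.2, 0.6, 4.1]
opening: 0.011
finger_force: 59.7
```

Nominal onset is at ee_y ≈ 0.393. I'll keep going with margin.

In the tool's units: 1 mm / 750 = 0.0013, 0.5 mm / 750 = 0.0007.

Request:
servo_tool:
  increments:
    - [[0,0.0007,0],0]
    - [[0,0.0013,0],0]

```text
time: 10.12
ee_pos: [0.5383, 0.3907, 0.0264]
tcp_rot: [[1.0, 0.001, 0.0], [0.001, -1.0, 0.001], [0.0, -0.001, -1.0]]
contact_force: [-2.0, 0.9, 5.0]
opening: 0.0108
finger_force: 59.7
```

Request:
servo_tool:
  increments:
    - [[0,0.0007,0],0]
    - [[0,0.0013,0],0]

```text
time: 10.38
ee_pos: [0.5383, 0.3897, 0.0264]
tcp_rot: [[1.0, 0.001, 0.0], [0.001, -1.0, 0.001], [0.0, -0.001, -1.0]]
contact_force: [-2.7, 1.2, 5.2]
opening: 0.0108
finger_force: 59.7
```

In the tool's units: 1 mm / 750 = 0.0013, 0.5 mm / 750 = 0.0007.

Request:
servo_tool:
  increments:
    - [[0,0.0007,0],0]
    - [[0,0.0013,0],0]

```text
time: 10.62
ee_pos: [0.5384, 0.3886, 0.0264]
tcp_rot: [[1.0, 0.001, 0.0], [0.001, -1.0, 0.001], [0.0, -0.001, -1.0]]
contact_force: [-1.9, 0.1, 6.0]
opening: 0.0105
finger_force: 59.7
```

In the tool's units: 1 mm / 750 = 0.0013, 0.5 mm / 750 = 0.0007.

Request:
servo_tool:
  increments:
    - [[0,0.0007,0],0]
    - [[0,0.0013,0],0]

```text
time: 10.88
ee_pos: [0.5384, 0.3876, 0.0264]
tcp_rot: [[1.0, 0.001, 0.0], [0.001, -1.0, 0.001], [0.0, -0.001, -1.0]]
contact_force: [-1.9, 1.7, 6.0]
opening: 0.011
finger_force: 59.7
```

In the tool's units: 1 mm / 750 = 0.0013, 0.5 mm / 750 = 0.0007.

Request:
servo_tool:
  increments:
    - [[0,0.0007,0],0]
    - [[0,0.0013,0],0]

```text
time: 11.12
ee_pos: [0.5383, 0.3867, 0.0264]
tcp_rot: [[1.0, 0.001, 0.0], [0.001, -1.0, 0.001], [0.0, -0.001, -1.0]]
contact_force: [-2.0, 0.1, 6.7]
opening: 0.011
finger_force: 59.7
```

In the tool's units: 1 mm / 750 = 0.0013, 0.5 mm / 750 = 0.0007.

Request:
servo_tool:
  increments:
    - [[0,0.0007,0],0]
    - [[0,0.0013,0],0]

```text
time: 11.38
ee_pos: [0.5383, 0.3857, 0.0264]
tcp_rot: [[1.0, 0.001, 0.0], [0.001, -1.0, 0.001], [0.0, -0.001, -1.0]]
contact_force: [-2.4, 0.7, 5.9]
opening: 0.0109
finger_force: 59.7
```

Left is free. Run on to just before the middle one.

In the tool's units: 36 mm / 750 = 0.048, 35 mm / 750 = 0.0467.

Request:
servo_tool:
  increments:
    - [[0,0.004,0],0]
    - [[0,0.0093,0],0]
    - [[0,0.0147,0],0]
    - [[0,0.02,0],0]
    - [[0,0.0253,0],0]
    - [[0,0.0307,0],0]
    - [[0,0.036,0],0]
    - [[0,0.04,0],0]
    - [[0,0.044,0],0]
    - [[0,0.0467,0],0]
    - [[0,0.048,0],0]
    - [[0,0.048,0],0]

```text
time: 12.88
ee_pos: [0.5382, 0.3495, 0.0264]
tcp_rot: [[1.0, 0.001, -0.0], [0.001, -1.0, 0.001], [-0.0, -0.001, -1.0]]
contact_force: [-4.4, -0.3, 7.2]
opening: 0.0107
finger_force: 59.9
```

In the tool's units: 1 mm / 750 = 0.0013, 0.5 mm / 750 = 0.0007.

Request:
servo_tool:
  increments:
    - [[0,0.0007,0],0]
    - [[0,0.0013,0],0]

```text
time: 13.12
ee_pos: [0.5382, 0.3487, 0.0264]
tcp_rot: [[1.0, 0.001, -0.0], [0.001, -1.0, 0.001], [-0.0, -0.001, -1.0]]
contact_force: [-4.0, 1.7, 6.4]
opening: 0.011
finger_force: 59.8
```

In the tool's units: 1 mm / 750 = 0.0013, 0.5 mm / 750 = 0.0007.

Request:
servo_tool:
  increments:
    - [[0,0.0007,0],0]
    - [[0,0.0013,0],0]

```text
time: 13.38
ee_pos: [0.5382, 0.3476, 0.0264]
tcp_rot: [[1.0, 0.001, -0.0], [0.001, -1.0, 0.001], [-0.0, -0.001, -1.0]]
contact_force: [-4.5, 1.9, 6.0]
opening: 0.0107
finger_force: 59.8
```

In the tool's units: 1 mm / 750 = 0.0013, 0.5 mm / 750 = 0.0007.

Request:
servo_tool:
  increments:
    - [[0,0.0007,0],0]
    - [[0,0.0013,0],0]

```text
time: 13.62
ee_pos: [0.5382, 0.3466, 0.0264]
tcp_rot: [[1.0, 0.001, -0.0], [0.001, -1.0, 0.001], [-0.0, -0.001, -1.0]]
contact_force: [-3.8, 1.4, 7.0]
opening: 0.0107
finger_force: 59.8
```

Request:
servo_tool:
  increments:
    - [[0,0.0007,0],0]
    - [[0,0.0013,0],0]

```text
time: 13.88
ee_pos: [0.5382, 0.3456, 0.0264]
tcp_rot: [[1.0, 0.001, -0.0], [0.001, -1.0, 0.001], [-0.0, -0.001, -1.0]]
contact_force: [-4.0, 0.9, 6.3]
opening: 0.011
finger_force: 59.8
```

In the tool's units: 1 mm / 750 = 0.0013, 0.5 mm / 750 = 0.0007.

Request:
servo_tool:
  increments:
    - [[0,0.0007,0],0]
    - [[0,0.0013,0],0]

```text
time: 14.12
ee_pos: [0.5382, 0.3447, 0.0264]
tcp_rot: [[1.0, 0.001, -0.0], [0.001, -1.0, 0.001], [-0.0, -0.001, -1.0]]
contact_force: [-4.2, 0.9, 6.9]
opening: 0.0108
finger_force: 59.8
```

Request:
servo_tool:
  increments:
    - [[0,0.0007,0],0]
    - [[0,0.0013,0],0]

```text
time: 14.38
ee_pos: [0.5382, 0.3437, 0.0264]
tcp_rot: [[1.0, 0.001, -0.0], [0.001, -1.0, 0.001], [-0.0, -0.001, -1.0]]
contact_force: [-4.3, 1.0, 6.7]
opening: 0.0108
finger_force: 59.8
```

In the tool's units: 1 mm / 750 = 0.0013, 0.5 mm / 750 = 0.0007.

Request:
servo_tool:
  increments:
    - [[0,0.0007,0],0]
    - [[0,0.0013,0],0]

```text
time: 14.62
ee_pos: [0.5382, 0.3427, 0.0264]
tcp_rot: [[1.0, 0.001, -0.0], [0.001, -1.0, 0.001], [-0.0, -0.001, -1.0]]
contact_force: [-4.5, 1.6, 7.8]
opening: 0.0108
finger_force: 59.8
```

In the tool's units: 1 mm / 750 = 0.0013, 0.5 mm / 750 = 0.0007.

Request:
servo_tool:
  increments:
    - [[0,0.0007,0],0]
    - [[0,0.0013,0],0]

```text
time: 14.88
ee_pos: [0.5382, 0.3417, 0.0264]
tcp_rot: [[1.0, 0.001, -0.0], [0.001, -1.0, 0.001], [-0.0, -0.001, -1.0]]
contact_force: [-4.7, 1.2, 7.0]
opening: 0.0109
finger_force: 59.8
```

Request:
servo_tool:
  increments:
    - [[0,0.0007,0],0]
    - [[0,0.0013,0],0]

```text
time: 15.12
ee_pos: [0.5382, 0.3407, 0.0265]
tcp_rot: [[1.0, 0.001, -0.0], [0.001, -1.0, 0.001], [-0.0, -0.001, -1.0]]
contact_force: [-4.6, 1.3, 6.4]
opening: 0.0115
finger_force: 59.8
```

In the tool's units: 1 mm / 750 = 0.0013, 0.5 mm / 750 = 0.0007.

Request:
servo_tool:
  increments:
    - [[0,0.0007,0],0]
    - [[0,0.0013,0],0]

```text
time: 15.38
ee_pos: [0.5382, 0.3397, 0.0264]
tcp_rot: [[1.0, 0.001, -0.0], [0.001, -1.0, 0.001], [-0.0, -0.001, -1.0]]
contact_force: [-4.7, 1.5, 5.9]
opening: 0.0109
finger_force: 59.8
```

In the tool's units: 1 mm / 750 = 0.0013, 0.5 mm / 750 = 0.0007.

Request:
servo_tool:
  increments:
    - [[0,0.0007,0],0]
    - [[0,0.0013,0],0]

```text
time: 15.62
ee_pos: [0.5382, 0.3387, 0.0264]
tcp_rot: [[1.0, 0.001, -0.0], [0.001, -1.0, 0.001], [-0.0, -0.001, -1.0]]
contact_force: [-4.3, 0.5, 6.2]
opening: 0.0112
finger_force: 59.8
```

In the tool's units: 1 mm / 750 = 0.0013, 0.5 mm / 750 = 0.0007.

Request:
servo_tool:
  increments:
    - [[0,0.0007,0],0]
    - [[0,0.0013,0],0]

```text
time: 15.88
ee_pos: [0.5381, 0.3377, 0.0264]
tcp_rot: [[1.0, 0.001, -0.0], [0.001, -1.0, 0.001], [-0.0, -0.001, -1.0]]
contact_force: [-4.3, 0.7, 5.3]
opening: 0.0107
finger_force: 59.8
```

Run:
```python
from bench import r
from h import *
c=r.capture("wrist");np.savez("w3.npz",**c);P=cloud(c)
print(r.get_obs()['ee_pos'])
m=(P[...,2]>.079)&(P[...,2]<.086)&(P[...,0]>.549)&(P[...,0]<.562)
print("handle y",P[m][:,1].min(),P[m][:,1].max(),m.sum())
m=(P[...,2]>.025)&(P[...,2]<.037)&(abs(P[...,0]-.5385)<.006)&(P[...,1]<.185)&(P[...,1]>.165);print("buffer face",np.percentile(P[m][:,1],[50,90]) if m.sum() else None,m.sum())
m=(P[...,2]>.043)&(P[...,2]<.05)&(P[...,0]>.51)&(P[...,1]<.33);print("drive y",np.percentile(P[m][:,1],[1,99]),m.sum())
```

```text
[0.53815986 0.3375996  0.02643128]
handle y 0.33208215543315744 0.3437152757348047 1112
buffer face None 0
drive y [0.24473122 0.30988042] 24994
```

Middle is free too and the carriage has moved with the hand. Now the right one.

In the tool's units: 36 mm / 750 = 0.048, 35 mm / 750 = 0.0467.

Request:
servo_tool:
  increments:
    - [[0,0.004,0],0]
    - [[0,0.0093,0],0]
    - [[0,0.0147,0],0]
    - [[0,0.02,0],0]
    - [[0,0.0253,0],0]
    - [[0,0.0307,0],0]
    - [[0,0.036,0],0]
    - [[0,0.04,0],0]
    - [[0,0.044,0],0]
    - [[0,0.0467,0],0]
    - [[0,0.048,0],0]
    - [[0,0.048,0],0]

```text
time: 17.42
ee_pos: [0.538, 0.3015, 0.0264]
tcp_rot: [[1.0, 0.001, -0.001], [0.001, -1.0, 0.0], [-0.001, -0.0, -1.0]]
contact_force: [-5.8, 0.0, 8.6]
opening: 0.011
finger_force: 60.0
```

In the tool's units: 1 mm / 750 = 0.0013, 0.5 mm / 750 = 0.0007.

Request:
servo_tool:
  increments:
    - [[0,0.0007,0],0]
    - [[0,0.0013,0],0]

```text
time: 17.68
ee_pos: [0.538, 0.3007, 0.0264]
tcp_rot: [[1.0, 0.001, -0.0], [0.001, -1.0, 0.001], [-0.0, -0.001, -1.0]]
contact_force: [-6.3, 1.5, 7.8]
opening: 0.0106
finger_force: 60.0
```

In the tool's units: 1 mm / 750 = 0.0013, 0.5 mm / 750 = 0.0007.

Request:
servo_tool:
  increments:
    - [[0,0.0007,0],0]
    - [[0,0.0013,0],0]

```text
time: 17.92
ee_pos: [0.538, 0.2997, 0.0264]
tcp_rot: [[1.0, 0.001, -0.001], [0.001, -1.0, 0.001], [-0.001, -0.001, -1.0]]
contact_force: [-6.8, 1.5, 8.5]
opening: 0.011
finger_force: 60.0
```

In the tool's units: 1 mm / 750 = 0.0013, 0.5 mm / 750 = 0.0007.

Request:
servo_tool:
  increments:
    - [[0,0.0007,0],0]
    - [[0,0.0013,0],0]

```text
time: 18.18
ee_pos: [0.538, 0.2987, 0.0264]
tcp_rot: [[1.0, 0.001, -0.001], [0.001, -1.0, 0.001], [-0.001, -0.001, -1.0]]
contact_force: [-6.0, 1.5, 7.8]
opening: 0.0114
finger_force: 60.0
```

In the tool's units: 1 mm / 750 = 0.0013, 0.5 mm / 750 = 0.0007.

Request:
servo_tool:
  increments:
    - [[0,0.0007,0],0]
    - [[0,0.0013,0],0]

```text
time: 18.42
ee_pos: [0.538, 0.2977, 0.0264]
tcp_rot: [[1.0, 0.001, -0.001], [0.001, -1.0, 0.001], [-0.001, -0.001, -1.0]]
contact_force: [-5.8, 0.4, 7.3]
opening: 0.0108
finger_force: 60.0
```

In the tool's units: 1 mm / 750 = 0.0013, 0.5 mm / 750 = 0.0007.

Request:
servo_tool:
  increments:
    - [[0,0.0007,0],0]
    - [[0,0.0013,0],0]

```text
time: 18.68
ee_pos: [0.538, 0.2967, 0.0264]
tcp_rot: [[1.0, 0.001, -0.001], [0.001, -1.0, 0.001], [-0.001, -0.001, -1.0]]
contact_force: [-6.1, 1.1, 8.2]
opening: 0.0109
finger_force: 60.0
```

Request:
servo_tool:
  increments:
    - [[0,0.0007,0],0]
    - [[0,0.0013,0],0]

```text
time: 18.92
ee_pos: [0.538, 0.2957, 0.0264]
tcp_rot: [[1.0, 0.001, -0.001], [0.001, -1.0, 0.001], [-0.001, -0.001, -1.0]]
contact_force: [-6.7, 1.7, 7.1]
opening: 0.0107
finger_force: 60.0
```

In the tool's units: 1 mm / 750 = 0.0013, 0.5 mm / 750 = 0.0007.

Request:
servo_tool:
  increments:
    - [[0,0.0007,0],0]
    - [[0,0.0013,0],0]

```text
time: 19.18
ee_pos: [0.538, 0.2947, 0.0264]
tcp_rot: [[1.0, 0.001, -0.001], [0.001, -1.0, 0.001], [-0.001, -0.001, -1.0]]
contact_force: [-6.9, 1.2, 8.4]
opening: 0.011
finger_force: 60.0
```

In the tool's units: 1 mm / 750 = 0.0013, 0.5 mm / 750 = 0.0007.

Request:
servo_tool:
  increments:
    - [[0,0.0007,0],0]
    - [[0,0.0013,0],0]

```text
time: 19.42
ee_pos: [0.538, 0.2937, 0.0264]
tcp_rot: [[1.0, 0.001, -0.001], [0.001, -1.0, 0.001], [-0.001, -0.001, -1.0]]
contact_force: [-6.5, 1.3, 8.4]
opening: 0.011
finger_force: 60.0
```

In the tool's units: 1 mm / 750 = 0.0013, 0.5 mm / 750 = 0.0007.

Request:
servo_tool:
  increments:
    - [[0,0.0007,0],0]
    - [[0,0.0013,0],0]

```text
time: 19.68
ee_pos: [0.538, 0.2927, 0.0264]
tcp_rot: [[1.0, 0.001, -0.001], [0.001, -1.0, 0.001], [-0.001, -0.001, -1.0]]
contact_force: [-6.2, 0.9, 7.4]
opening: 0.0111
finger_force: 60.0
```

In the tool's units: 1 mm / 750 = 0.0013, 0.5 mm / 750 = 0.0007.

Request:
servo_tool:
  increments:
    - [[0,0.0007,0],0]
    - [[0,0.0013,0],0]

```text
time: 19.92
ee_pos: [0.538, 0.2922, 0.0264]
tcp_rot: [[1.0, 0.001, -0.0], [0.001, -1.0, 0.002], [-0.0, -0.002, -1.0]]
contact_force: [-5.9, 6.8, 5.9]
opening: 0.0108
finger_force: 59.8
```

Tight at the right lock (6.8 N). Hold briefly, then back off 15 mm.

Request:
servo_tool:
  increments:
    - [[0,0,0],0]
    - [[0,0,0],0]

```text
time: 20.18
ee_pos: [0.538, 0.2921, 0.0264]
tcp_rot: [[1.0, 0.001, -0.001], [0.001, -1.0, 0.001], [-0.001, -0.001, -1.0]]
contact_force: [-6.4, 3.9, 7.0]
opening: 0.011
finger_force: 59.9
```

In the tool's units: -15 mm / 750 = -0.02, -14 mm / 750 = -0.0187.

Request:
servo_tool:
  increments:
    - [[0,-0.004,0],0]
    - [[0,-0.008,0],0]
    - [[0,-0.012,0],0]
    - [[0,-0.016,0],0]
    - [[0,-0.0187,0],0]
    - [[0,-0.02,0],0]
    - [[0,-0.02,0],0]
    - [[0,-0.02,0],0]

```text
time: 21.18
ee_pos: [0.538, 0.3066, 0.0264]
tcp_rot: [[1.0, 0.001, -0.0], [0.001, -1.0, 0.0], [-0.0, -0.0, -1.0]]
contact_force: [-6.5, 0.4, 8.2]
opening: 0.0107
finger_force: 60.0
```

In the tool's units: -90 mm / 750 = -0.12, -50 mm / 750 = -0.0667.

Request:
servo_tool:
  increments:
    - [[0,0,0],0]
    - [[0,0,0],0]
    - [[0,0,0],0]
    - [[0,0,-0.0267],0]
    - [[0,0,-0.0667],0]
    - [[0,0,-0.12],0]
    - [[0,0,-0.12],0]
  hand: 0.2

```text
time: 22.05
ee_pos: [0.5399, 0.3071, 0.1211]
tcp_rot: [[1.0, 0.001, 0.006], [0.001, -1.0, 0.003], [0.006, -0.003, -1.0]]
contact_force: [1.1, -0.1, 0.7]
opening: 0.0511
finger_force: 0.0
```

Run:
```python
from bench import r
from h import *
c=r.capture("wrist");np.savez("w4.npz",**c);print(r.get_obs()['ee_pos'],r.get_obs()['time'])
measure(c)
```

```text
[0.53915385 0.30673282 0.11876144] 22.1
handle [ 312  223   23   81 1713] ray [0.54  0.307 0.083] mean [0.5392 0.307  0.0813] lo [0.515 0.301 0.072] hi [0.56  0.313 0.085] rect [12.2, 44.8] 89.8
strip [312 239   4  49 118] ray [0.5399 0.3123 0.083 ] mean [0.5387 0.3124 0.0798] lo [0.525 0.311 0.078] hi [0.553 0.313 0.083] rect [1.7, 28.0] 89.6
wing [342 356  16  51 656] ray [0.458  0.2905 0.072 ] mean [0.4565 0.2903 0.0701] lo [0.438 0.285 0.066] hi [0.473 0.295 0.072] rect [35.2, 9.6] 0.8
wing [497 356  21  34 356] ray [0.4661 0.1939 0.072 ] mean [0.4643 0.1926 0.0693] lo [0.449 0.186 0.066] hi [0.473 0.196 0.073] rect [9.4, 23.6] 89.4
```

The second reading (3.9 N) left the 3 N nose criterion marginal. I'm re-gripping and confirming the tight spot more firmly before turning any lock.

In the tool's units: 90 mm / 750 = 0.12, 80 mm / 750 = 0.1067.

Request:
servo_tool:
  increments:
    - [[0,0,0.04],0]
    - [[0,0,0.08],0]
    - [[0,0,0.1067],0]
    - [[0,0,0.12],0]
    - [[0,0,0.12],0]
  hand: 0.2

```text
time: 22.72
ee_pos: [0.5383, 0.3062, 0.0257]
tcp_rot: [[1.0, 0.001, -0.001], [0.001, -1.0, -0.0], [-0.001, 0.0, -1.0]]
contact_force: [0.2, -0.3, 0.6]
opening: 0.0512
finger_force: 0.0
```

In the tool's units: 14 mm / 750 = 0.0187, 13 mm / 750 = 0.0173.

Request:
servo_tool:
  increments:
    - [[0,0,0],0]
    - [[0,0,0],0]
    - [[0,0,0],0]
    - [[0,0,0],0]
    - [[0,0.004,0],0]
    - [[0,0.008,0],0]
    - [[0,0.012,0],0]
    - [[0,0.0147,0],0]
    - [[0,0.0173,0],0]
    - [[0,0.0187,0],0]
    - [[0,0.0187,0],0]
  hand: -1

```text
time: 24.1
ee_pos: [0.5387, 0.2926, 0.0269]
tcp_rot: [[1.0, 0.001, 0.001], [0.001, -1.0, 0.001], [0.001, -0.001, -1.0]]
contact_force: [-2.3, 0.1, 6.5]
opening: 0.011
finger_force: 59.0
```

In the tool's units: 1 mm / 750 = 0.0013, 0.5 mm / 750 = 0.0007.

Request:
servo_tool:
  increments:
    - [[0,0.0007,0],0]
    - [[0,0.0013,0],0]
    - [[0,0.0013,0],0]

```text
time: 24.48
ee_pos: [0.5387, 0.2922, 0.0269]
tcp_rot: [[1.0, 0.001, 0.001], [0.001, -1.0, 0.002], [0.001, -0.002, -1.0]]
contact_force: [-1.5, 4.6, 5.2]
opening: 0.011
finger_force: 58.9
```

Another 0.7 mm, hold, then back off 15 mm.

In the tool's units: 0.7 mm / 750 = 0.0009, 0.4 mm / 750 = 0.0005.

Request:
servo_tool:
  increments:
    - [[0,0.0005,0],0]
    - [[0,0.0009,0],0]
    - [[0,0.0009,0],0]
    - [[0,0.0009,0],0]

```text
time: 24.98
ee_pos: [0.5387, 0.2918, 0.027]
tcp_rot: [[1.0, 0.001, 0.001], [0.001, -1.0, 0.002], [0.001, -0.002, -1.0]]
contact_force: [-1.6, 8.2, 4.5]
opening: 0.0104
finger_force: 58.8
```

In the tool's units: -15 mm / 750 = -0.02, -14 mm / 750 = -0.0187.

Request:
servo_tool:
  increments:
    - [[0,-0.004,0],0]
    - [[0,-0.008,0],0]
    - [[0,-0.012,0],0]
    - [[0,-0.016,0],0]
    - [[0,-0.0187,0],0]
    - [[0,-0.02,0],0]
    - [[0,-0.02,0],0]
    - [[0,-0.02,0],0]

```text
time: 25.98
ee_pos: [0.5387, 0.3059, 0.0269]
tcp_rot: [[1.0, 0.001, 0.001], [0.001, -1.0, 0.001], [0.001, -0.001, -1.0]]
contact_force: [-2.1, 0.2, 6.1]
opening: 0.011
finger_force: 59.2
```

In the tool's units: -90 mm / 750 = -0.12, -50 mm / 750 = -0.0667.

Request:
servo_tool:
  increments:
    - [[0,0,0],0]
    - [[0,0,0],0]
    - [[0,0,0],0]
    - [[0,0,-0.0267],0]
    - [[0,0,-0.0667],0]
    - [[0,0,-0.12],0]
    - [[0,0,-0.12],0]
  hand: 0.2

```text
time: 26.85
ee_pos: [0.5398, 0.3064, 0.1211]
tcp_rot: [[1.0, 0.001, 0.006], [0.001, -1.0, 0.003], [0.006, -0.003, -1.0]]
contact_force: [0.1, 0.4, -0.1]
opening: 0.0513
finger_force: 0.0
```

8.2 N held, now backed off and released. Check the microscope clearance, the last joint's range and the wing position.

Run:
```python
from bench import r
from h import *
o=r.get_obs();print(o['q'],o['ee_pos'])
for n in ("scene0","side0"):
    c=dict(np.load(n+".npz"));P=cloud(c)[c['range_z']>0]
    m=(P[:,2]>.1)&(P[:,2]<.6)&(P[:,1]>-.1)&(P[:,1]<.2)&(P[:,0]>.35)&(P[:,0]<.62)
    for x in (.35,.4,.45,.5,.55):
        k=P[m&(P[:,0]>x)&(P[:,0]<x+.05)]
        if len(k)>3:print(n,x,"ymax",np.percentile(k[:,1],98).round(3),"z",k[:,2].min().round(2),k[:,2].max().round(2),len(k))
```

```text
[4.75144530e-01 2.56063736e-02 1.66334298e+00 1.29248022e-05
 1.44625352e+00 2.04526191e+00] [0.53983825 0.30640367 0.12110347]
scene0 0.5 ymax -0.004 z 0.26 0.5 1169
scene0 0.55 ymax -0.01 z 0.11 0.5 2208
side0 0.5 ymax 0.005 z 0.27 0.5 349
side0 0.55 ymax 0.011 z 0.11 0.5 1318
```

Microscope is clear. The last joint stands at 2.05 rad, so a +90° turn would pass its limit. I'll go to the lock with the hand turned −180° (same grasp).

In the tool's units: 115.4 mm / 750 = 0.1539, 110 mm / 750 = 0.1467, -120 degrees / 180 = -0.6667.

Request:
servo_tool:
  increments:
    - [[-0.0133,0.02,0],-0.0556]
    - [[-0.0333,0.0467,0],-0.1111]
    - [[-0.0533,0.0733,0],-0.1667]
    - [[-0.0733,0.1,0],-0.2222]
    - [[-0.0933,0.1267,0],-0.2778]
    - [[-0.1067,0.1467,0],-0.3333]
    - [[-0.112,0.1539,0],-0.3889]
    - [[-0.112,0.1539,0],-0.4444]
    - [[-0.112,0.1539,0],-0.5]
    - [[-0.112,0.1539,0],-0.5556]
    - [[-0.112,0.1539,0],-0.6111]
    - [[-0.112,0.1539,0],-0.6667]

```text
time: 28.35
ee_pos: [0.4543, 0.1901, 0.1163]
tcp_rot: [[-0.506, 0.863, 0.0], [0.863, 0.506, 0.0], [-0.0, 0.0, -1.0]]
contact_force: [-0.8, -0.0, -0.1]
opening: 0.0514
finger_force: 0.0
```

In the tool's units: -60 degrees / 180 = -0.3333.

Request:
servo_tool:
  increments:
    - [[0,0,0],-0.0556]
    - [[0,0,0],-0.1111]
    - [[0,0,0],-0.1667]
    - [[0,0,0],-0.2222]
    - [[0,0,0],-0.2778]
    - [[0,0,0],-0.3333]
    - [[0,0,0],-0.3333]

```text
time: 29.22
ee_pos: [0.4544, 0.1902, 0.1163]
tcp_rot: [[-1.0, 0.0, 0.0], [0.0, 1.0, 0.0], [-0.0, 0.0, -1.0]]
contact_force: [0.3, -0.1, -0.0]
opening: 0.0514
finger_force: 0.0
```

Run:
```python
from bench import r
from h import *
c=r.capture("wrist");np.savez("w5.npz",**c);o=r.get_obs();print(o['ee_pos'],o['q'][5],o['tcp_rot'].round(3).tolist() if hasattr(o['tcp_rot'],'round') else o['tcp_rot'])
measure(c)
cv2.imwrite("pics/w5.png",c['frame'])
```

```text
[0.45436955 0.19015393 0.116161  ] -1.2229841900151017 [[-1.0, 0.003, 0.0], [0.003, 1.0, 0.0], [-0.0, 0.0, -1.0]]
handle [500 355  30  35 549] ray [0.5151 0.3011 0.083 ] mean [0.5181 0.3034 0.0786] lo [0.513 0.299 0.072] hi [0.537 0.311 0.084] rect [11.6, 24.3] 84.9
strip [500 370  10  12  53] ray [0.52   0.2964 0.083 ] mean [0.5246 0.2998 0.0764] lo [0.52  0.299 0.07 ] hi [0.531 0.301 0.08 ] rect [1.6, 11.5] 86.0
wing [312 228  18  60 850] ray [0.45   0.1898 0.072 ] mean [0.4506 0.1898 0.0705] lo [0.436 0.185 0.066] hi [0.47  0.194 0.074] rect [34.5, 9.5] 0.3
wing [399 228  21  61 941] ray [0.4506 0.2383 0.072 ] mean [0.4513 0.2387 0.0702] lo [0.436 0.234 0.066] hi [0.471 0.245 0.074] rect [10.4, 35.2] 90.0
wing [485 228  25  61 972] ray [0.4509 0.287  0.072 ] mean [0.4517 0.2879 0.0701] lo [0.436 0.284 0.066] hi [0.471 0.294 0.073] rect [34.6, 9.8] 0.1
```

View pics/w5.png

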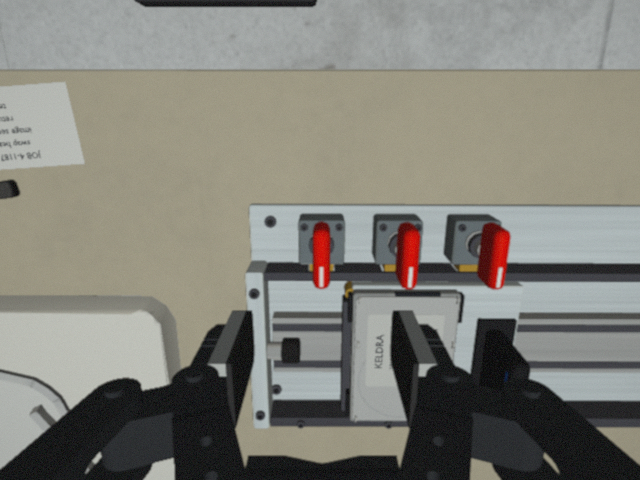

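The view shows the right wing at (321,255), centred between the fingers. Averaging the two hand orientations puts it at (0.4545, 0.190), right under the hand. I'll narrow the opening and descend.

Request:
servo_tool:
  increments:
    - [[0,0,0.0267],0]
    - [[0,0,0.06],0]
    - [[0,0,0.0867],0]
    - [[0,0,0.1067],0]
    - [[0,0,0.1227],0]
    - [[0,0,0.1333],0]
    - [[0,0,0.1373],0]
    - [[0,0,0.1373],0]
  hand: -0.15

```text
time: 30.28
ee_pos: [0.4546, 0.1902, 0.0131]
tcp_rot: [[-1.0, -0.001, 0.0], [-0.001, 1.0, 0.0], [-0.0, 0.0, -1.0]]
contact_force: [0.8, 0.3, 0.4]
opening: 0.0362
finger_force: 0.0
```

Request:
servo_tool:
  increments:
    - [[0,0,0],0]
    - [[0,0,0],0]
    - [[0,0,0],0]
    - [[0,0,0],0]
    - [[0,0,0],0]
  hand: -1

```text
time: 30.9
ee_pos: [0.4547, 0.1898, 0.0135]
tcp_rot: [[-1.0, -0.0, 0.001], [-0.0, 1.0, -0.001], [-0.001, -0.001, -1.0]]
contact_force: [-1.1, -5.7, 3.6]
opening: 0.0092
finger_force: 59.2
```

In the tool's units: 89 degrees / 180 = 0.4944.

Request:
servo_tool:
  increments:
    - [[0,0,0],0.0444]
    - [[0,0,0],0.0889]
    - [[0,0,0],0.1333]
    - [[0,0,0],0.1778]
    - [[0,0,0],0.2222]
    - [[0,0,0],0.2667]
    - [[0,0,0],0.3111]
    - [[0,0,0],0.3556]
    - [[0,0,0],0.4]
    - [[0,0,0],0.4444]
    - [[0,0,0],0.4833]
    - [[0,0,0],0.4944]

```text
time: 32.4
ee_pos: [0.4551, 0.1901, 0.0135]
tcp_rot: [[-0.017, 1.0, 0.002], [1.0, 0.017, -0.0], [-0.0, 0.002, -1.0]]
contact_force: [5.1, -2.5, 2.8]
opening: 0.0086
finger_force: 59.0
```

Request:
servo_tool:
  increments:
    - [[0,0,0],0]
    - [[0,0,0],0]

```text
time: 32.65
ee_pos: [0.4551, 0.1901, 0.0135]
tcp_rot: [[-0.02, 1.0, 0.002], [1.0, 0.02, -0.0], [-0.0, 0.002, -1.0]]
contact_force: [5.3, -3.1, 3.2]
opening: 0.0089
finger_force: 59.2
```

In the tool's units: -110 mm / 750 = -0.1467, -80 mm / 750 = -0.1067.

Request:
servo_tool:
  increments:
    - [[0,0,0],0]
    - [[0,0,0],0]
    - [[0,0,0],0]
    - [[0,0,-0.02],0]
    - [[0,0,-0.0533],0]
    - [[0,0,-0.1067],0]
    - [[0,0,-0.1467],0]
    - [[0,0,-0.1467],0]
  hand: -0.15

```text
time: 33.65
ee_pos: [0.4555, 0.1906, 0.1264]
tcp_rot: [[-0.018, 1.0, 0.004], [1.0, 0.018, 0.002], [0.002, 0.004, -1.0]]
contact_force: [0.8, 0.4, -0.8]
opening: 0.0364
finger_force: 0.0
```

Run:
```python
from bench import r
from h import *
c=r.capture("wrist");np.savez("w6.npz",**c);o=r.get_obs();print(o['ee_pos'],o['q'][5],o['time'])
measure(c)
cv2.imwrite("pics/w6.png",c['frame'])
```

```text
[0.45487427 0.19034486 0.12455027] 0.32627123096059096 33.7
handle [ 444   20  101   32 2776] ray [0.5337 0.305  0.083 ] mean [0.5344 0.3053 0.0812] lo [0.513 0.3   0.072] hi [0.559 0.312 0.085] rect [12.7, 45.8] 89.5
strip [463  45  61   7 216] ray [0.5342 0.2992 0.083 ] mean [0.5368 0.3002 0.076 ] lo [0.522 0.3   0.07 ] hi [0.552 0.301 0.081] rect [1.5, 30.8] 90.0
wing [ 291   60   69   22 1197] ray [0.4533 0.2893 0.072 ] mean [0.4533 0.2894 0.0704] lo [0.437 0.285 0.066] hi [0.472 0.295 0.074] rect [9.7, 35.0] 89.7
wing [291 158  64  20 983] ray [0.453  0.2408 0.072 ] mean [0.4531 0.2406 0.0704] lo [0.437 0.235 0.066] hi [0.472 0.245 0.073] rect [9.9, 34.7] 89.4
wing [312 223  17  59 773] ray [0.4539 0.1938 0.072 ] mean [0.4539 0.1932 0.0705] lo [0.449 0.173 0.066] hi [0.459 0.208 0.074] rect [9.3, 34.8] 1.2
```

View pics/w6.png

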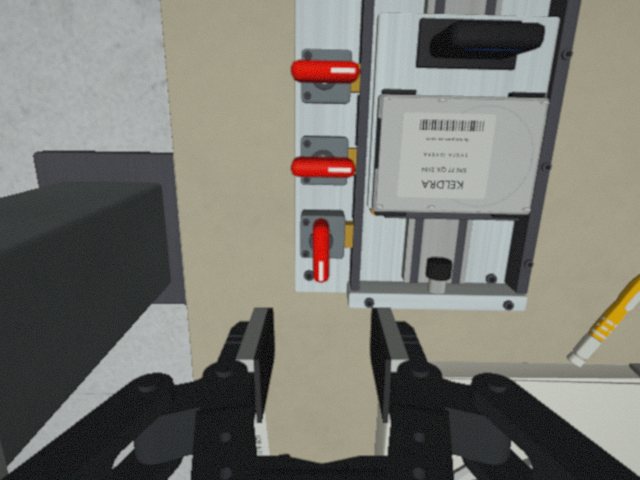

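The right wing now lies along the bed at (321,250), and the other two are still across. Back to the handle.

In the tool's units: 114 mm / 750 = 0.152, 108 mm / 750 = 0.144, -89 degrees / 180 = -0.4944.

Request:
servo_tool:
  increments:
    - [[0.02,0.0147,0],-0.0556]
    - [[0.0467,0.0347,0],-0.1111]
    - [[0.0733,0.0547,0],-0.1667]
    - [[0.1,0.0747,0],-0.2222]
    - [[0.1267,0.0947,0],-0.2778]
    - [[0.144,0.108,0],-0.3333]
    - [[0.152,0.1147,0],-0.3889]
    - [[0.152,0.1147,0],-0.4444]
    - [[0.152,0.1147,0],-0.4944]
    - [[0.152,0.1147,0],-0.4944]
    - [[0.152,0.1147,0],-0.4944]
  hand: 0.2

```text
time: 35.08
ee_pos: [0.5382, 0.3056, 0.1225]
tcp_rot: [[-1.0, 0.003, -0.001], [0.003, 1.0, -0.0], [0.001, -0.0, -1.0]]
contact_force: [-0.3, 0.4, 0.0]
opening: 0.0512
finger_force: 0.0
```

In the tool's units: 96 mm / 750 = 0.128, 90 mm / 750 = 0.12.

Request:
servo_tool:
  increments:
    - [[0,0,0.0267],0]
    - [[0,0,0.06],0]
    - [[0,0,0.0867],0]
    - [[0,0,0.1067],0]
    - [[0,0,0.12],0]
    - [[0,0,0.128],0]
    - [[0,0,0.128],0]

```text
time: 35.95
ee_pos: [0.5384, 0.3057, 0.0269]
tcp_rot: [[-1.0, -0.001, -0.0], [-0.001, 1.0, -0.0], [0.0, -0.0, -1.0]]
contact_force: [-0.1, -0.3, -0.2]
opening: 0.0514
finger_force: 0.0
```

Request:
servo_tool:
  increments:
    - [[0,0,0],0]
    - [[0,0,0],0]
    - [[0,0,0],0]
    - [[0,0,0],0]
    - [[0,0,0],0]
  hand: -1

```text
time: 36.58
ee_pos: [0.5386, 0.3059, 0.0275]
tcp_rot: [[-1.0, -0.001, 0.001], [-0.001, 1.0, 0.0], [-0.001, 0.0, -1.0]]
contact_force: [-1.8, 0.3, 5.8]
opening: 0.0108
finger_force: 59.1
```

In the tool's units: -11 mm / 750 = -0.0147, -10 mm / 750 = -0.0133.

Request:
servo_tool:
  increments:
    - [[0,-0.0027,0],0]
    - [[0,-0.0053,0],0]
    - [[0,-0.008,0],0]
    - [[0,-0.0107,0],0]
    - [[0,-0.0133,0],0]
    - [[0,-0.0147,0],0]
    - [[0,-0.0147,0],0]

```text
time: 37.45
ee_pos: [0.5385, 0.2949, 0.0276]
tcp_rot: [[-1.0, -0.001, 0.001], [-0.001, 1.0, 0.001], [-0.001, 0.001, -1.0]]
contact_force: [-3.1, -0.7, 6.3]
opening: 0.0108
finger_force: 59.1
```

Through the former tight spot slowly.

In the tool's units: -3.5 mm / 750 = -0.0047, -3 mm / 750 = -0.004.

Request:
servo_tool:
  increments:
    - [[0,-0.0013,0],0]
    - [[0,-0.0027,0],0]
    - [[0,-0.004,0],0]
    - [[0,-0.0047,0],0]
    - [[0,-0.0047,0],0]

```text
time: 38.08
ee_pos: [0.5385, 0.2915, 0.0276]
tcp_rot: [[-1.0, -0.001, 0.001], [-0.001, 1.0, 0.001], [-0.001, 0.001, -1.0]]
contact_force: [-2.3, 0.6, 5.4]
opening: 0.0107
finger_force: 59.1
```

It's free now. Run up towards the buffer, which should be met at ee_y ≈ 0.2757.

In the tool's units: -14.5 mm / 750 = -0.0193, -14 mm / 750 = -0.0187.

Request:
servo_tool:
  increments:
    - [[0,-0.0027,0],0]
    - [[0,-0.0053,0],0]
    - [[0,-0.008,0],0]
    - [[0,-0.0107,0],0]
    - [[0,-0.0133,0],0]
    - [[0,-0.016,0],0]
    - [[0,-0.0187,0],0]
    - [[0,-0.0193,0],0]
    - [[0,-0.0193,0],0]

```text
time: 39.2
ee_pos: [0.5385, 0.2769, 0.0276]
tcp_rot: [[-1.0, -0.001, 0.0], [-0.001, 1.0, 0.001], [-0.0, 0.001, -1.0]]
contact_force: [-2.8, 1.0, 6.4]
opening: 0.0109
finger_force: 59.2
```

In the tool's units: -2 mm / 750 = -0.0027, -1 mm / 750 = -0.0013.

Request:
servo_tool:
  increments:
    - [[0,-0.0013,0],0]
    - [[0,-0.0027,0],0]
    - [[0,-0.0027,0],0]

```text
time: 39.58
ee_pos: [0.5384, 0.2751, 0.0275]
tcp_rot: [[-1.0, -0.001, 0.0], [-0.001, 1.0, 0.001], [-0.0, 0.001, -1.0]]
contact_force: [-2.7, 1.6, 5.9]
opening: 0.0112
finger_force: 59.1
```

In the tool's units: -1.5 mm / 750 = -0.002, -1 mm / 750 = -0.0013.

Request:
servo_tool:
  increments:
    - [[0,-0.0013,0],0]
    - [[0,-0.002,0],0]
    - [[0,-0.002,0],0]

```text
time: 39.95
ee_pos: [0.5384, 0.274, 0.0276]
tcp_rot: [[-1.0, -0.001, 0.001], [-0.001, 1.0, 0.001], [-0.001, 0.001, -1.0]]
contact_force: [-2.2, 5.4, 5.1]
opening: 0.0106
finger_force: 59.0
```

Against the buffer (5.4 N). Release and rise.

In the tool's units: -150 mm / 750 = -0.2, -120 mm / 750 = -0.16.

Request:
servo_tool:
  increments:
    - [[0,0,0],0]
    - [[0,0,0],0]
    - [[0,0,0],0]
    - [[0,0,0],0]
    - [[0,0,-0.02],0]
    - [[0,0,-0.0533],0]
    - [[0,0,-0.1067],0]
    - [[0,0,-0.16],0]
    - [[0,0,-0.2],0]
    - [[0,0,-0.2],0]
    - [[0,0,-0.2],0]
  hand: 0.2

```text
time: 41.32
ee_pos: [0.5382, 0.2731, 0.1769]
tcp_rot: [[-1.0, -0.001, -0.0], [-0.001, 1.0, -0.0], [0.0, -0.0, -1.0]]
contact_force: [-0.1, 0.6, -0.5]
opening: 0.0514
finger_force: 0.0
```

Run:
```python
from bench import r
from h import *
c=r.capture("wrist");o=r.get_obs();print(o['ee_pos'],o['time'],o['contact_force'])
measure(c)
cv2.imwrite("pics/w7.png",c['frame'])
```

```text
[0.53804078 0.2730688  0.17627148] 41.375 [ 0.21417472  0.73213697 -0.26143228]
handle [ 318  197   19   68 1176] ray [0.5334 0.2764 0.083 ] mean [0.534  0.2764 0.0814] lo [0.513 0.271 0.072] hi [0.559 0.283 0.085] rect [12.2, 45.5] 89.9
strip [318 227   3  26  45] ray [0.5408 0.2711 0.083 ] mean [0.5418 0.2711 0.08  ] lo [0.532 0.271 0.077] hi [0.549 0.272 0.082] rect [1.4, 17.7] 89.9
wing [262  76  17  57 733] ray [0.4527 0.2405 0.072 ] mean [0.4527 0.2403 0.0704] lo [0.437 0.235 0.066] hi [0.471 0.245 0.073] rect [9.6, 33.9] 89.7
wing [340  76  16  58 739] ray [0.4529 0.2893 0.072 ] mean [0.4529 0.2894 0.0704] lo [0.437 0.285 0.066] hi [0.472 0.294 0.074] rect [34.5, 9.8] 0.5
wing [165  96  56  17 737] ray [0.454  0.1928 0.072 ] mean [0.454  0.1924 0.0705] lo [0.449 0.173 0.066] hi [0.459 0.208 0.073] rect [9.7, 34.3] 0.0
```

View pics/w7.png

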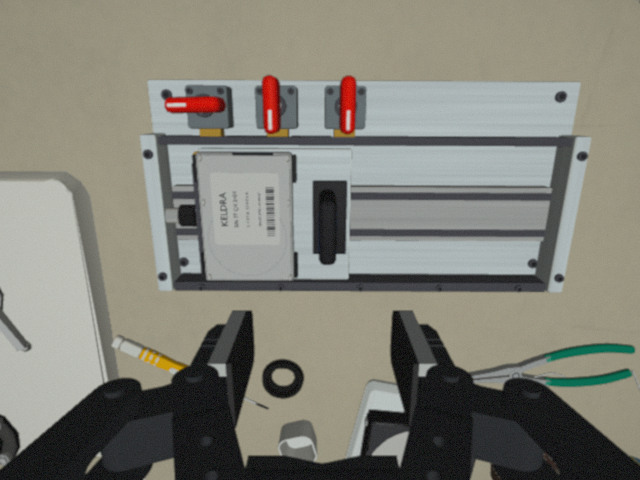

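The carriage nose is at the buffer (200,215). The right wing (195,104) is eased, the other two (271,103) and (347,103) are locked, and the hand is clear.

```bash
python3 -c "
from bench import r
print(r.finish_job())"
```

```text
the job is handed in; nothing more can be done
None
```

The carriage went tight at the right lock; I eased only that one a quarter turn clockwise, then ran the carriage home against the buffer, let go, and handed the job in (no verdict was shown).

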